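Bring the dish round and clip the lens carrier on

TASK

Turn the revolving stand by pushing one of its rim posts until the post beside the petri dish is at the stand's front (the edge with the two upright corner pins). Then push the lens carrier over the worktop, from behind and gently (never over 30 N), until its sprung jaws have snapped fully home on that post, so that the lens is over the dish, and leave everything standing there. Do not tip the carrier, and leave the onion and the timer alone.

Things in the scene. Friction and masses are not known exactly. Their poses are not given: they have to be found in the camera images.
- stand: Fixed square grey base plate of the revolving stand, 220x220 mm, 6 mm thick, on the worktop; origin at the centre of its underside, on the disc's axis. Its front is its -x edge, marked by two upright steel pins 10 mm across and 12 mm tall at the front corners (10 mm in). A white disc, 208 mm across, its top 16 mm above the worktop, turns on it.
- turntable_disc (a joint): Angle of the disc, rad, counter-clockwise from above; 0 with the dish post at the middle of the front; stops at -3.1 and 3.1. Little friction (about 1 N at a post), stays where left. On it, 120 degrees apart, about 50 mm from the axis: a petri dish (61 mm across, 15 mm high), a black eyepiece (42 mm high), a capped case (49 mm high), each with a steel post outside it.
- dish_post (a point): Middle of the slot of the post beside the petri dish, 92 mm from the disc's axis, 33 mm above the worktop (half-way up the post); moves with the disc. That post is clamped hard somewhere in its radial slot: it stands up to 5 mm further in or out than this point, unmeasured. All posts are 12 mm in diameter, from 16 to 50 mm above the worktop; the other two are 92 mm out.
- front_spot (a point): Fixed point at the middle of the stand's front, 92 mm from the disc's axis and 33 mm above the worktop: where the dish post belongs.
- lens_carrier: Loose grey weighted carrier, 0.4 to 0.8 kg, too wide to grasp by its body. Foot 104 mm (x) by 100 mm (y), 20 mm high; its rear 70 mm is a full-width block 50 mm high with a flat upright back. Origin at the centre of the foot's underside; +x is forward. A bar at 60 mm height holds a lens ring, 58 mm across, centred 125 mm ahead of the origin; nothing is higher than 64 mm.
- jaw_seat (a point): Where the post's axis lies with the jaws home: 80 mm ahead of the carrier's origin, 33 mm up; axes as the carrier's. Two sprung jaws, 36 to 48 mm up, reach 106 mm ahead of the origin; mouth 27 mm wide. The post spreads them (about 10 N, plus 2 to 7 N of foot friction); they snap behind it, the push drops, then rises hard as the post meets the throat. They hold by themselves.
- back_middle (a point): Middle of the carrier's flat back face (100 mm wide, 50 mm high), 52 mm behind its origin, 25 mm above the worktop.
- onion: Loose onion, 60 mm across, 71 mm high; bystander, origin at the middle of its underside.
- lab_timer: Loose small white timer, 55x66x34 mm; bystander, origin at the middle of its underside.
- jaw_left (a joint): Opening of the sprung jaw on the carrier's +y side, rad: 0 shut (also when home on the post), about 0.07 while the post passes between the jaw tips.
- jaw_right (a joint): Opening of the sprung jaw on the carrier's -y side, rad: 0 shut (also when home on the post), about 0.07 while the post passes between the jaw tips.

How it is judged:
By the outcome, as a careful person would: the job done as asked, in the order asked, and still so for the second after the job is handed in, with the robot touching nothing.
It also fails if it takes over 72 s, if anything falls off the work surface, if the arm or the gripper's body presses on something with over 40 N, if the wrist force passes 120 N, or if a joint passes its speed limit or range.

ROBOT

A 6-joint arm with a two-finger parallel gripper is mounted at the origin on a cart in front of the work surface, level with it; the furniture and walls round the work are solid. World frame = base frame: x ahead of the robot, y to its left, z up, the work surface at z = 0. Lengths are in mm, angles in rad, forces in N, time in s.
With the tool pointing down it reaches from about 350 to 775 mm from the base axis. Payload 7.3 kg.
Tool frame: the origin (TCP) lies at the very end of the fingers, on their centre line; the grasp point (between the pads) lies 19 mm behind it; x points along the fingers, z is the direction in which the jaws open and shut, and the axes are right-handed (so a half turn about x gives the same grasp; the last joint's range is limited). The gripper opens to 92 mm and grips with 3 to 60 N. Pads are 19 mm wide; open, the fingers measure 130 mm over their backs; the gripper's body (75 mm by 190 mm) begins 47 mm behind the grasp point.
Start: joints at [1.105, 0.342, 1.524, -0, 1.275, -0.146], TCP at [165.033, 498.406, 226.741] pointing down, gripper open.
Joint ranges: [-2.53, 2.53], [-0.77, 2.02], [0.04, 2.7], [-1, 4.14], [0.28, 2.66], [-3.11, 3.11]. Speed limits (rad/s): [2.57, 2.57, 3.14, 3.14, 3.14, 3.14].

INTERFACE

Orientations are given as [roll, pitch, yaw] about the fixed x, y, z axes, in that order (R = Rz(yaw) Ry(pitch) Rx(roll)).
In Python, from plant import * gives the robot as it stands.
- The arm moves only by the tool carry_out, never from a script. Its argument "rows" is a list of rows, each a list of 4 numbers: the shift along the world's x, y, z in mm, then the turn about the world's z in degrees. In form: [[x, y, z, twist], ...]. A call has 1 to 20 rows; each row is the pose to reach, as a shift and turn from the pose measured when the call began; what a row does not reach only later rows make up. A row lasts 1/12 s, in which the tool goes at most 41.7 mm and 7.16 degrees, less where a joint would pass 70% of its speed; a pose out of reach is approached as far as the arm can. A call with a gripper value outside its range is refused whole. "hand" is the finger opening in mm, from 0 to 91.8, set as the call begins (left out, the last holds). The fingers move at their own pace and stop on an object; the grip force is fixed at half the most. Time passes only in rows, so rows that repeat a pose let the fingers close. It gives the time, the measured TCP pose, the force and the opening at its end, in the units of the state.
- get_obs(): the state, without advancing time (a new reading comes with each control period).
- capture(name): name is "side" or "top"; returns the picture (384x512x3 uint8, red, green, blue); there is no depth.
- camera_info(name): a dict with "camera_matrix" (3x3 intrinsics, pixels), "pose" (4x4, takes a point from camera to world coordinates). Camera axes: x right, y down, z forward; pixel columns grow to the right and rows downward; lengths in mm; the calibration is good to about 2 mm. A picture is of the moment at which its call begins. camera_info takes no time and is no camera call.
- close_job(): hands the job in, once; it reports no verdict.
The state is a dict: "time": time; "joint_positions": joint angles; "dq": joint speeds; "tau": joint torques, N m; "tool_pos": TCP position; "tcp_rot": TCP orientation; "contact_force": force on the tool from outside, world axes, zero at the start; "moment": the same for the moment, N m; "grip_width": finger opening in mm.
Only numpy, scipy, OpenCV 4.12 (cv2) and the standard library are available. Lean on these libraries where they do the work, as an engineer would, in place of code of your own. Each camera call takes 0.05 s, during which the arm holds its last target. There are 200 camera calls.

## Working session

There is one attempt and no reset: what is moved stays moved. The work goes in short steps, Python scripts to look and compute and a tool call to move; the robot and the scene stay as the last step left them, time stands still between calls to the robot, and variables do not carry over. Pictures are saved under pics/ and viewed, about 8 in all and at most 12, crops included, and the job is handed in when it is done.

Besides the shell and the picture viewer there is one more tool, called after "Call:" as name([rows], argument=value, ...), one row to a line, values as JSON. carry_out: Moves the arm, as the interface text tells. Its arguments: {"type":"object","properties":{"rows":{"type":"array"},"hand":{"type":"number"}},"required":["rows"]}

```bash
mkdir -p pics; python3 - <<'E'
from plant import *
import cv2,numpy as np
np.set_printoptions(precision=3,suppress=True)
for n in("top","side"):
    im=capture(n);cv2.imwrite(f"pics/{n}0.png",cv2.resize(im[...,::-1],(800,600),interpolation=cv2.INTER_CUBIC))
    np.save(f"{n}0.npy",im)
    c=camera_info(n);print(n,c["camera_matrix"],c["pose"])
print(get_obs())
E
```

```text
top [[351.077   0.    258.172]
 [  0.    351.077 196.418]
 [  0.      0.      1.   ]] [[ -0.001  -0.984   0.181 450.685]
 [ -1.      0.004   0.015 -32.331]
 [ -0.016  -0.181  -0.983 906.943]
 [  0.      0.      0.      1.   ]]
side [[403.252   0.    249.891]
 [  0.    403.252 193.197]
 [  0.      0.      1.   ]] [[   0.942   -0.195    0.275  360.342]
 [  -0.336   -0.503    0.796 -846.811]
 [  -0.017   -0.842   -0.539  594.843]
 [   0.       0.       0.       1.   ]]
{'time': 0.1, 'joint_positions': array([ 1.105,  0.343,  1.525,  0.   ,  1.275, -0.146]), 'dq': array([ 0.001, -0.001, -0.001,  0.   ,  0.002, -0.001]), 'tau': array([  0.003, -43.2  , -24.47 ,   0.072,   0.053,  -0.   ]), 'tool_pos': array([164.873, 498.05 , 226.102]), 'tcp_rot': array([ 2.992,  1.569, -2.04 ]), 'contact_force': array([-0.549,  0.315, -0.535]), 'moment': array([ 0.001, -0.03 , -0.004]), 'grip_width': 91.88066988621323}
```

View pics/top0.png

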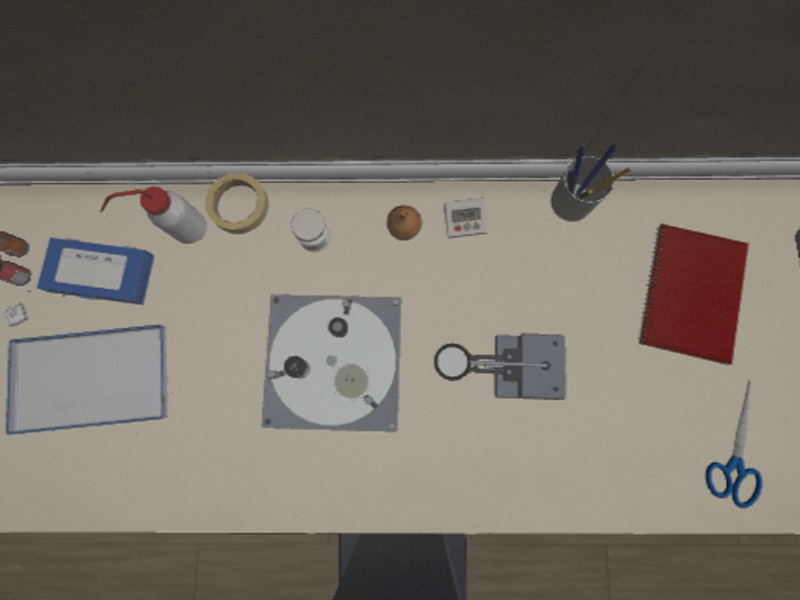

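View pics/side0.png

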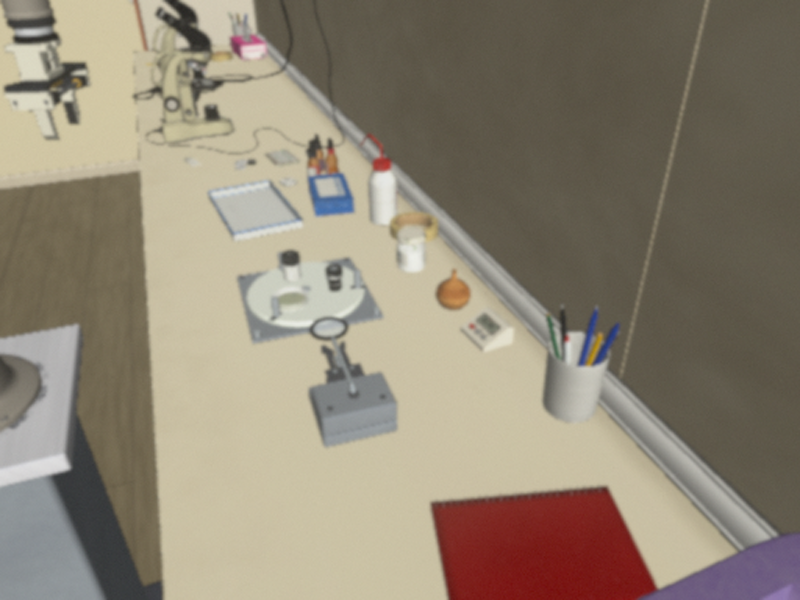

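Top view: stand at (331,362), the front on the right (-y) where the carrier (530,366) points at it; dish at (351,380) with its post at (371,402). Side view agrees. Zooming for precise points.

```bash
cat > h.py <<'E'
from plant import *
import cv2,numpy as np
np.set_printoptions(precision=2,suppress=True)
def ray(n,uv,z):
    c=camera_info(n);P=np.array(c["pose"]);d=P[:3,:3]@np.linalg.inv(c["camera_matrix"])@np.array([uv[0],uv[1],1.])
    return P[:3,3]+d*(z-P[2,3])/d[2]
def proj(n,p):
    c=camera_info(n);P=np.array(c["pose"]);q=np.array(c["camera_matrix"])@(P[:3,:3].T@(np.array(p)-P[:3,3]));return q[:2]/q[2]
def crop(im,x0,y0,x1,y1,f,name):
    cv2.imwrite("pics/"+name,cv2.resize(im[y0:y1,x0:x1,::-1],None,fx=f,fy=f,interpolation=cv2.INTER_CUBIC))
E
python3 - <<'E'
from h import *
t=np.load("top0.npy");crop(t,160,180,370,285,3.8,"c0.png")
s=np.load("side0.npy");crop(s,145,150,265,290,4.2,"c1.png")
E
```

```text
(no output)
```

View pics/c0.png

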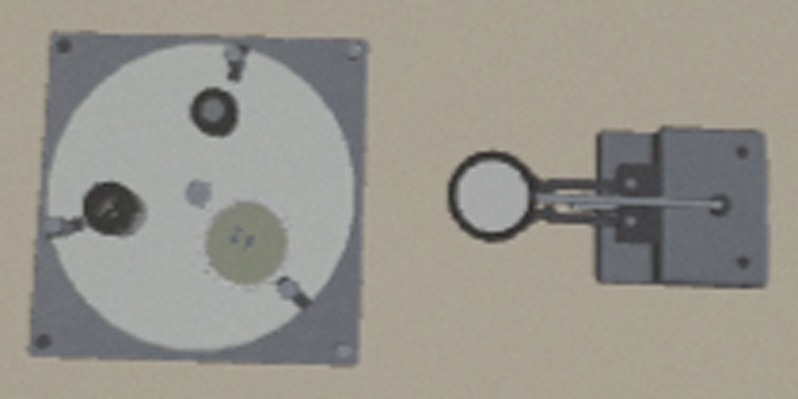

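View pics/c1.png

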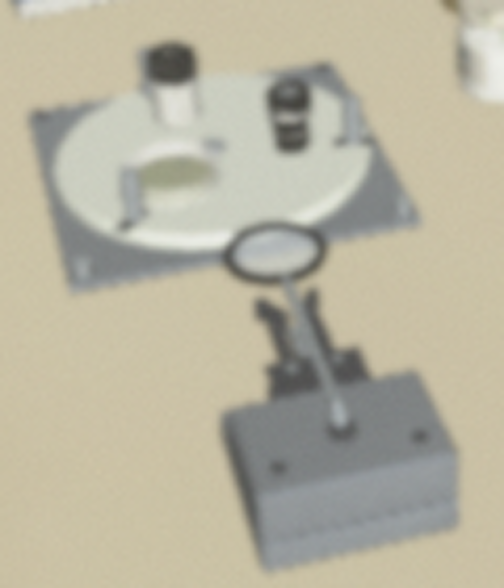

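c0: front is the right edge with light pins at crop (355,50),(344,352); dish post top at (288,287), other posts (235,53),(57,226). Carrier's block corners around (660,128)-(768,285). Now computing the poses.

```bash
cat > m.py <<'E'
from h import *
def q(u,v): return ((u+.5)/3.8-.5+160,(v+.5)/3.8-.5+180)   # crop -> px
T=lambda u,v,z: ray("top",q(u,v),z)[:2]
if __name__=="__main__":
    t=np.load("top0.npy")
    m=((t[...,1]>150)&(abs(t[...,0].astype(int)-t[...,2])<22)).astype(np.uint8); m[:,:165]=0;m[:,258:]=0;m[:185]=0;m[278:]=0
    m=cv2.morphologyEx(m,cv2.MORPH_OPEN,np.ones((3,3)));c=max(cv2.findContours(m,0,1)[0],key=cv2.contourArea)
    h=cv2.convexHull(c).reshape(-1,2).astype(float); w=np.array([ray("top",p,16)[:2] for p in h])
    print("disc",cv2.minEnclosingCircle(w.astype(np.float32)), len(c))
    cor=[T(52,32,6),T(368,40,6),T(358,365,6),T(30,355,6)];print("corners",np.array(cor),"mean",np.mean(cor,0))
    pins=np.array([T(355,50,18),T(344,352,18)]);print("pins",pins,np.linalg.norm(pins[0]-pins[1]))
    for n,p in dict(dish=(288,287),eye=(235,53),case=(57,226)).items(): print(n,T(*p,50))
    print("hub",T(198,193,16),"dishctr",T(246,243,31))
    b=np.array([T(660,128,50),T(766,132,50),T(766,287,50),T(660,285,50)]);print("block",b,"mean",b.mean(0),np.linalg.norm(b-np.roll(b,1,0),axis=1))
    print("ring",T(491,196,60),"barfoot",T(718,205,60),T(718,205,50))
    print("screws",T(742,152,50),T(742,263,50))
    r=lambda u,v,z: ray("side",((u+.5)/4.2-.5+145,(v+.5)/4.2-.5+150),z)[:2]
    print("side block",np.array([r(222,410,50),r(418,372,50),r(458,452,50),r(262,490,50)]), "ring",r(276,252,60),"post",r(130,168,50),"pins",r(82,258,18),r(406,200,18))
    for n,z in (("onion",(404,222)),("timer",(466,217))): print(n,ray("top",(z[0]*.64,z[1]*.64),30)[:2])
E
python3 m.py
```

```text
disc ((527.0480346679688, 98.08536529541016), 102.52188110351562) 412
corners [[639.64 205.12]
 [632.99 -13.74]
 [414.38  -7.05]
 [421.   210.46]] mean [527.   98.7]
pins [[623.68  -5.16]
 [423.15   1.75]] 200.65133003312872
dish [464.49  36.18]
eye [615.8   72.52]
case [503.31 184.9 ]
hub [527.13  99.79] dishctr [493.16  65.43]
block [[ 565.31 -203.07]
 [ 562.48 -271.01]
 [ 464.02 -265.68]
 [ 465.37 -199.09]] mean [ 514.3  -234.71] [100.03  68.    98.61  66.61]
ring [520.96 -92.7 ] barfoot [ 514.92 -235.59] [ 515.68 -237.99]
screws [ 549.59 -254.96] [ 479.03 -251.37]
side block [[ 466.11 -199.15]
 [ 566.52 -205.56]
 [ 564.78 -269.5 ]
 [ 470.26 -261.89]] ring [523.39 -90.41] post [466.29  42.3 ] pins [426.56   4.44] [626.58  -5.29]
onion [756.33 -19.75]
timer [ 764.37 -123.49]
```

Call:
carry_out([
  [300, -462, -106, -117],
  [300, -462, -106, -117],
  [300, -462, -106, -117],
  [300, -462, -106, -117],
  [300, -462, -106, -117],
  [300, -462, -106, -117],
  [300, -462, -106, -117],
  [300, -462, -106, -117],
  [300, -462, -106, -117],
  [300, -462, -106, -117],
  [300, -462, -106, -117],
  [300, -462, -106, -117],
  [300, -462, -106, -117],
  [300, -462, -106, -117],
  [300, -462, -106, -117],
  [300, -462, -106, -117],
  [300, -462, -106, -117],
  [300, -462, -106, -117],
  [300, -462, -106, -117],
  [300, -462, -106, -117],
], hand=36)

```text
time: 1.77
tool_pos: [464.7, 36.2, 120.0]
tcp_rot: [3.125, 1.569, 2.336]
contact_force: [-0.9, 0.1, -0.6]
grip_width: 36.3
```

Call:
carry_out([
  [0, 0, -20, 0],
  [0, 0, -40, 0],
  [0, 0, -60, 0],
  [0, 0, -65, 0],
  [0, 0, -70, 0],
  [0, 0, -75, 0],
  [0, 0, -80, 0],
  [0, 0, -84, 0],
  [0, 0, -84, 0],
])

```text
time: 2.52
tool_pos: [464.6, 36.2, 35.8]
tcp_rot: [-3.039, 1.569, 2.455]
contact_force: [-0.8, 0.8, -0.4]
grip_width: 35.9
```

```bash
python3 - <<'E'
from h import *
o=get_obs();print(o["tool_pos"],o["contact_force"])
t=capture("side");p=proj("side",[464,36,40]).astype(int);crop(t,p[0]-65,p[1]-60,p[0]+65,p[1]+60,5,"d1.png")
C=np.array([527,98.5]);r=88
for a in range(-135,-85,4): print(a,np.round(C+r*np.array([np.cos(np.radians(a)),np.sin(np.radians(a))])-o["tool_pos"][:2],1))
a=-91.97;print(np.round(C+r*np.array([np.cos(np.radians(a)),np.sin(np.radians(a))])-o["tool_pos"][:2],1))
E
```

```text
[464.62  36.19  35.77] [-0.81  0.8  -0.38]
-135 [0.2 0.1]
-131 [ 4.6 -4.1]
-127 [ 9.4 -8. ]
-123 [ 14.4 -11.5]
-119 [ 19.7 -14.7]
-115 [ 25.2 -17.4]
-111 [ 30.8 -19.8]
-107 [ 36.6 -21.8]
-103 [ 42.6 -23.4]
-99 [ 48.6 -24.6]
-95 [ 54.7 -25.4]
-91 [ 60.8 -25.7]
-87 [ 67.  -25.6]
[ 59.4 -25.6]
```

View pics/d1.png

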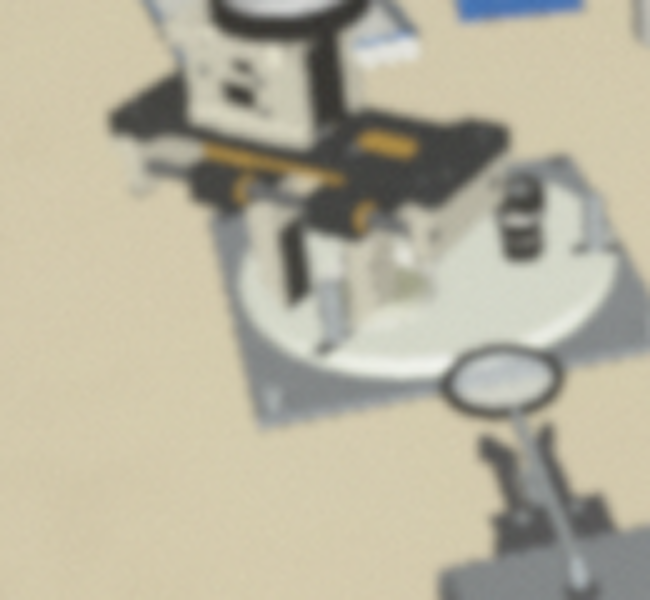

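d1 shows the dish post (330,310) between the two fingers. Narrow the gap and sweep along the arc.

Call:
carry_out([
  [-1, -1, 0, 0],
  [-1, -1, 0, 0],
  [-1, -1, 0, 0],
  [1, -4, 0, 2],
  [3, -6, 0, 4],
  [6, -8, 0, 6],
  [8, -10, 0, 8],
  [11, -12, 0, 11],
  [13, -14, 0, 13],
  [17, -15, 0, 15],
  [20, -17, 0, 17],
  [25, -19, 0, 20],
  [30, -21, 0, 24],
  [36, -23, 0, 28],
  [42, -25, 0, 32],
  [48, -26, 0, 36],
  [54, -27, 0, 40],
  [59, -27, 0, 43],
  [59, -27, 0, 43],
  [59, -27, 0, 43],
], hand=18)

```text
time: 4.23
tool_pos: [523.8, 9.2, 36.1]
tcp_rot: [3.106, 1.57, 3.066]
contact_force: [0.4, -0.1, -0.7]
grip_width: 17.8
```

Call:
carry_out([
  [0, 0, 0, 0],
  [0, 0, 0, 0],
  [0, 0, 0, 0],
  [0, 0, 0, 0],
  [0, 0, 0, 0],
], hand=12.5)

```text
time: 4.65
tool_pos: [523.6, 9.2, 36.2]
tcp_rot: [3.106, 1.569, 3.066]
contact_force: [-1.0, -0.2, 0.2]
grip_width: 12.7
```

```bash
python3 - <<'E'
from h import *
o=get_obs();print(o["tool_pos"],o["tcp_rot"],o["contact_force"],o["grip_width"])
t=capture("side");p=proj("side",[524,10,40]).astype(int);crop(t,p[0]-65,p[1]-60,p[0]+65,p[1]+60,5,"d2.png")
E
```

```text
[523.58   9.23  36.16] [3.11 1.57 3.07] [-0.96 -0.17  0.15] 12.680183760571325
```

View pics/d2.png

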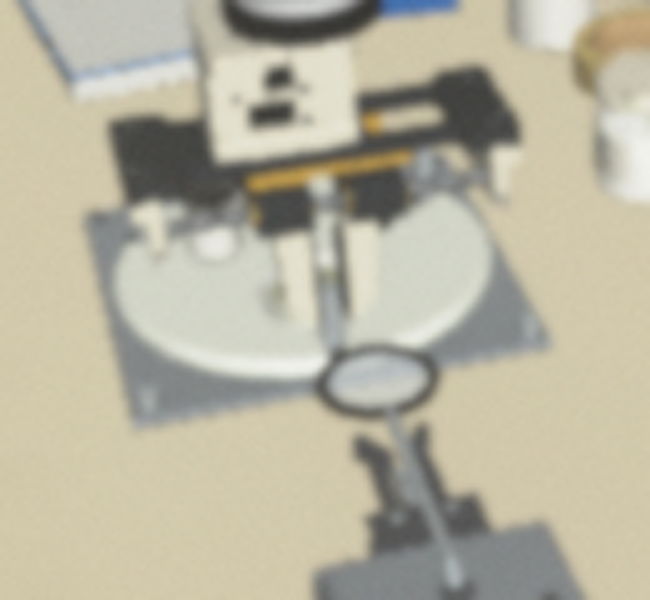

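d2 shows the post held between the fingers at the front. Open, lift, and go behind the carrier.

Call:
carry_out([
  [0, 0, 0, 0],
  [0, 0, 0, 0],
  [0, 0, 0, 0],
  [0, 0, 20, 0],
  [0, 0, 50, 0],
  [0, 0, 84, 0],
  [0, -30, 94, 0],
  [-10, -350, 94, 0],
  [-10, -350, 94, 0],
  [-10, -350, 94, 0],
  [-10, -350, 94, 0],
  [-10, -350, 94, 0],
  [-10, -350, 94, 0],
  [-10, -350, 94, 0],
  [-10, -350, 94, 0],
  [-10, -350, 94, 0],
  [-10, -350, 94, 0],
  [-10, -350, 94, 0],
  [-10, -350, 94, 0],
], hand=34)

```text
time: 6.28
tool_pos: [513.8, -339.3, 130.1]
tcp_rot: [2.77, 1.569, 2.731]
contact_force: [-0.1, 0.5, 1.0]
grip_width: 33.9
```

```bash
python3 - <<'E'
from h import *
o=get_obs();print(o["tool_pos"],o["tcp_rot"],o["contact_force"],o["grip_width"])
t=capture("top");np.save("top1.npy",t);crop(t,160,180,370,285,3.8,"c2.png")
E
```

```text
[ 513.76 -339.29  130.08] [2.77 1.57 2.73] [-0.14  0.52  0.97] 33.89131984253392
```

View pics/c2.png

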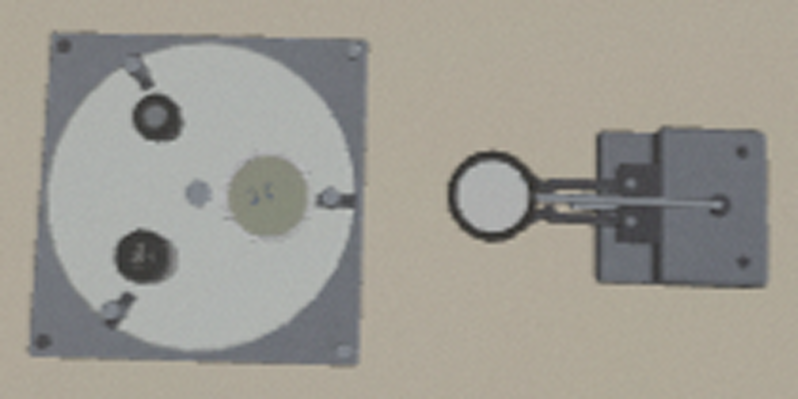

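```bash
python3 - <<'E'
from m import *
C=np.array([527,98.6]);f=-91.97
for n,p,z in(("post",(330,198),50),("eye",(134,65),50),("case",(113,311),50),("dish",(267,196),31)):
    w=T(*p,z);d=w-C;print(n,w,np.hypot(*d),np.degrees(np.arctan2(d[1],d[0]))-f)
t=np.load("top1.npy").astype(int)
# dark grey carrier edges: side edges of block by half-level crossing along columns, back edge along rows
g=cv2.GaussianBlur(t[...,0].astype(np.float32),(3,3),0)
def cross(v,th): 
    i=np.where((v[:-1]-th)*(v[1:]-th)<=0)[0]; return [k+(v[k]-th)/(v[k]-v[k+1]) for k in i]
U=[];L=[]
for c in range(338,358):
    x=cross(g[208:262,c],130);U.append(ray("top",(c,208+x[0]),50)[:2]);L.append(ray("top",(c,208+x[-1]),50)[:2])
B=[]
for r in range(218,252):
    x=cross(g[r,345:375],130);B.append(ray("top",(345+x[-1],r),50)[:2])
for n,P in(("far",U),("near",L),("back",B)):
    P=np.array(P);vx,vy,x,y=cv2.fitLine(P.astype(np.float32),cv2.DIST_HUBER,0,.01,.01).ravel();print(n,x,y,np.degrees(np.arctan2(vy,vx))%180)
E
```

```text
post [520.78   9.78] 89.03511845674382 -2.035660664094067
eye [608.08 138.66] 90.43591038616634 118.26001447208301
case [449.66 147.03] 91.2510659924172 239.91462659379494
dish [523.75  52.11] 46.60015836646438 -2.0249672426033385
far 564.618 -235.483 87.64692
near 464.00076 -229.83249 87.71569
back 513.442 -268.33344 177.38503
```

c2: dish post top (330,198), straight out from the hub (198,193) toward the carrier; angle within about 2°, and the carrier's axis passes within ~1 mm of the front spot. Descend behind it.

Call:
carry_out([
  [1, 36, -30, 0],
  [1, 36, -60, 0],
  [1, 36, -85, 0],
  [1, 36, -100, 0],
  [1, 36, -106, 0],
  [1, 36, -106, 0],
  [1, 36, -106, 0],
  [1, 41, -106, 0],
  [1, 46, -106, 0],
  [1, 49, -106, 0],
  [1, 51, -106, 0],
  [1, 53, -106, 0],
  [1, 55, -106, 0],
  [1, 57, -106, 0],
  [1, 58, -106, 0],
  [1, 59, -106, 0],
  [1, 60, -106, 0],
  [1, 60, -106, 0],
], hand=54)

```text
time: 7.83
tool_pos: [515.0, -279.7, 24.3]
tcp_rot: [-2.955, 1.569, -2.994]
contact_force: [0.2, -3.5, -1.7]
grip_width: 53.5
```

Call:
carry_out([
  [0, 2, 0, 0],
  [0, 4, 0, 0],
  [0, 7, 0, 0],
  [0, 11, 0, 0],
  [0.5, 15, 0, 0],
  [1, 20, 0, 0],
  [1, 25, 0, 0],
  [1, 30, 0, 0],
  [1.5, 35, 0, 0],
  [1.5, 40, 0, 0],
  [2, 45, 0, 0],
  [2, 50, 0, 0],
  [2, 55, 0, 0],
  [2.5, 60, 0, 0],
  [2.5, 65, 0, 0],
  [3, 70, 0, 0],
  [3, 74, 0, 0],
  [3, 77, 0, 0],
  [3, 79, 0, 0],
  [3, 80, 0, 0],
])

```text
time: 9.5
tool_pos: [518.0, -199.4, 24.3]
tcp_rot: [-2.977, 1.569, -3.016]
contact_force: [-1.1, -3.6, -0.0]
grip_width: 53.8
```

Call:
carry_out([
  [0, 2, 0, 0],
  [0, 5, 0, 0],
  [0.5, 9, 0, 0],
  [0.5, 13, 0, 0],
  [0.5, 17, 0, 0],
  [1, 21, 0, 0],
  [1, 24, 0, 0],
  [1, 26, 0, 0],
  [1, 28, 0, 0],
  [1, 29, 0, 0],
  [1, 30, 0, 0],
  [1, 30, 0, 0],
])

```text
time: 10.5
tool_pos: [519.0, -169.2, 24.3]
tcp_rot: [3.129, 1.569, 3.091]
contact_force: [-0.3, -2.0, -0.5]
grip_width: 54.1
```

```bash
python3 - <<'E'
from h import *
o=get_obs();print(o["tool_pos"],o["tcp_rot"],o["contact_force"],o["grip_width"])
t=capture("top");np.save("top2.npy",t);crop(t,180,185,340,290,5,"c3.png")
E
```

```text
[ 519.02 -169.19   24.27] [3.13 1.57 3.09] [-0.34 -1.97 -0.53] 54.068677064177976
```

View pics/c3.png

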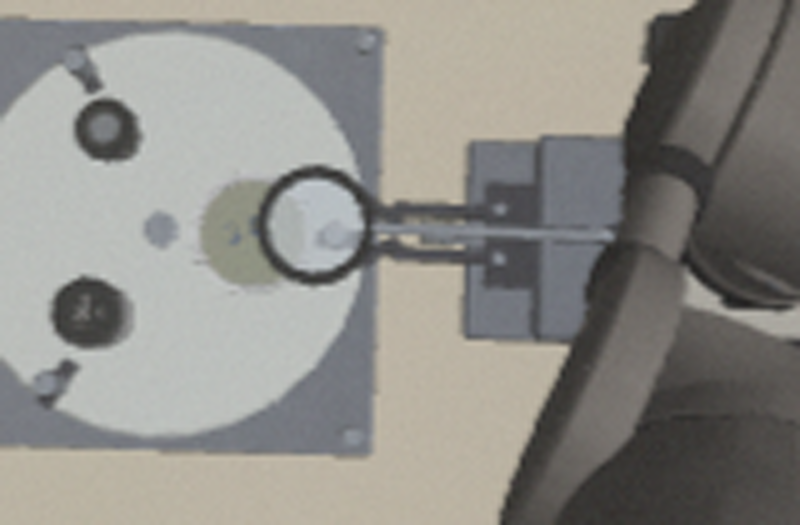

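```bash
python3 - <<'E'
from h import *
T=lambda u,v,z: ray("top",((u+.5)/5-.5+180,(v+.5)/5-.5+185),z)[:2]
print("post",T(334,236,50),"jawmid",T(400,231,42),T(470,233,42),"ring",T(316,225,60),"screwsmid",T(499.5,233.5,48))
print("foot front corners",T(470,142,20),T(465,338,20),"block front",T(541,138,50),T(535,341,50))
E
```

```text
post [520.63   9.96] jawmid [523.65 -22.14] [522.58 -56.56] ring [525.13  18.19] screwsmid [521.8  -70.78]
foot front corners [570.66 -57.6 ] [472.11 -54.2 ] block front [568.46 -91.66] [469.9  -87.14]
```

c3: post at (334,236) lies between the jaw tips' line (mid ≈ 231), about 37 mm from home. Continue slowly with force checks.

Call:
carry_out([
  [0, 1, 0, 0],
  [0, 2, 0, 0],
  [0, 3, 0, 0],
  [0, 4, 0, 0],
  [0, 5, 0, 0],
  [0, 6, 0, 0],
  [0, 7, 0, 0],
  [0, 8, 0, 0],
  [0, 9, 0, 0],
  [0, 10, 0, 0],
])

```text
time: 11.38
tool_pos: [519.0, -159.1, 24.3]
tcp_rot: [3.075, 1.569, 3.036]
contact_force: [0.4, -3.5, -0.7]
grip_width: 53.9
```

Call:
carry_out([
  [0, 0.5, 0, 0],
  [0, 1, 0, 0],
  [0, 1.5, 0, 0],
  [0, 2, 0, 0],
  [0, 2.5, 0, 0],
  [0, 3, 0, 0],
])

```text
time: 11.88
tool_pos: [519.0, -156.1, 24.3]
tcp_rot: [3.071, 1.569, 3.032]
contact_force: [1.3, -3.3, 0.5]
grip_width: 54.2
```

Call:
carry_out([
  [0, 0.5, 0, 0],
  [0, 1, 0, 0],
  [0, 1.5, 0, 0],
  [0, 2, 0, 0],
  [0, 2.5, 0, 0],
  [0, 3, 0, 0],
])

```text
time: 12.38
tool_pos: [519.0, -153.0, 24.3]
tcp_rot: [3.098, 1.569, 3.059]
contact_force: [0.1, -3.6, -1.1]
grip_width: 54.0
```

Call:
carry_out([
  [0, 0.5, 0, 0],
  [0, 1, 0, 0],
  [0, 1.5, 0, 0],
  [0, 2, 0, 0],
  [0, 2.5, 0, 0],
  [0, 3, 0, 0],
])

```text
time: 12.88
tool_pos: [519.0, -150.1, 24.3]
tcp_rot: [-2.979, 1.569, -3.017]
contact_force: [-0.4, -5.8, -0.1]
grip_width: 53.9
```

Call:
carry_out([
  [0, 0.5, 0, 0],
  [0, 1, 0, 0],
  [0, 1.5, 0, 0],
  [0, 2, 0, 0],
])

```text
time: 13.22
tool_pos: [518.9, -148.3, 24.3]
tcp_rot: [-2.839, 1.569, -2.877]
contact_force: [-1.4, -5.3, 0.2]
grip_width: 54.0
```

Call:
carry_out([
  [0, 0.5, 0, 0],
  [0, 1, 0, 0],
  [0, 1.5, 0, 0],
  [0, 2, 0, 0],
])

```text
time: 13.55
tool_pos: [518.9, -147.1, 24.3]
tcp_rot: [-2.258, 1.568, -2.296]
contact_force: [-1.7, -9.7, -2.1]
grip_width: 54.0
```

Call:
carry_out([
  [0, 0.5, 0, 0],
  [0, 1, 0, 0],
  [0, 1.5, 0, 0],
  [0, 2, 0, 0],
])

```text
time: 13.88
tool_pos: [519.1, -146.4, 24.4]
tcp_rot: [-1.816, 1.567, -1.853]
contact_force: [-0.5, -11.5, -1.9]
grip_width: 54.1
```

Call:
carry_out([
  [0, 1, 0, 0],
  [0, 1.5, 0, 0],
  [0, 2, 0, 0],
  [0, 2.5, 0, 0],
  [0, 2.5, 0, 0],
])

```text
time: 14.3
tool_pos: [519.3, -145.5, 24.5]
tcp_rot: [-1.618, 1.565, -1.655]
contact_force: [-0.3, -11.1, -0.9]
grip_width: 54.1
```

Call:
carry_out([
  [0, 1, 0, 0],
  [0, 1.5, 0, 0],
  [0, 2, 0, 0],
  [0, 2.5, 0, 0],
  [0, 2.5, 0, 0],
])

```text
time: 14.72
tool_pos: [519.5, -144.9, 24.7]
tcp_rot: [-1.507, 1.562, -1.544]
contact_force: [-1.0, -13.7, -1.2]
grip_width: 54.3
```

Call:
carry_out([
  [0, 1.5, 0, 0],
  [0, 2, 0, 0],
  [0, 2.5, 0, 0],
  [0, 2.8, 0, 0],
  [0, 3.1, 0, 0],
  [0, 3.4, 0, 0],
  [0, 3.4, 0, 0],
])

```text
time: 15.3
tool_pos: [519.8, -143.1, 24.9]
tcp_rot: [-1.437, 1.559, -1.473]
contact_force: [-0.2, -12.0, -1.6]
grip_width: 54.0
```

Call:
carry_out([
  [0, 1.5, 0, 0],
  [0, 2, 0, 0],
  [0, 2.5, 0, 0],
  [0, 2.8, 0, 0],
  [0, 3.1, 0, 0],
  [0, 3.4, 0, 0],
  [0, 3.7, 0, 0],
  [0, 3.7, 0, 0],
])

```text
time: 15.97
tool_pos: [519.7, -139.6, 24.8]
tcp_rot: [-1.462, 1.559, -1.498]
contact_force: [-0.2, -6.4, -1.6]
grip_width: 53.7
```

```bash
python3 - <<'E'
from h import *
o=get_obs();print(o["tool_pos"],o["tcp_rot"],o["contact_force"],o["grip_width"])
t=capture("side");p=proj("side",[522,-40,50]).astype(int);crop(t,p[0]-65,p[1]-60,p[0]+65,p[1]+60,5,"d3.png")
E
```

```text
[ 519.71 -139.6    24.79] [-1.46  1.56 -1.5 ] [-0.22 -6.45 -1.58] 53.660364012983116
```

View pics/d3.png

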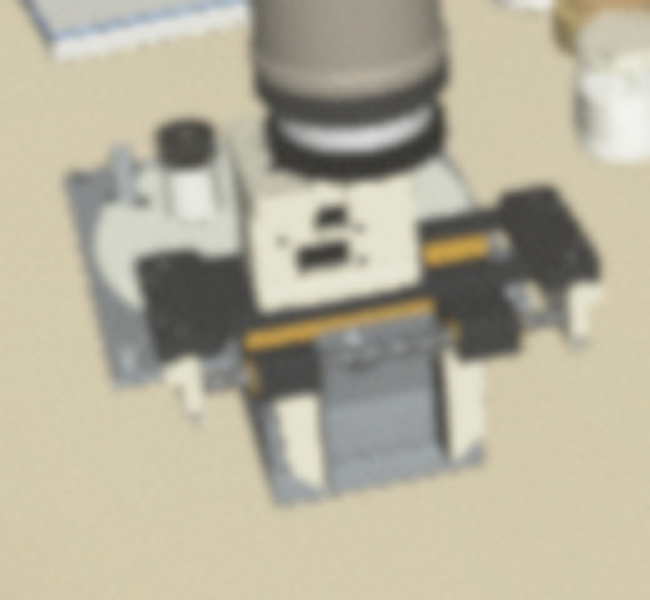

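d3: carrier flat on the worktop, both fingers flush on its back. The push is dropping (6 N); continue until the hard rise.

Call:
carry_out([
  [0, 0.7, 0, 0],
  [0, 1.2, 0, 0],
  [0, 1.6, 0, 0],
  [0, 2, 0, 0],
  [0, 2, 0, 0],
])

```text
time: 16.43
tool_pos: [519.5, -137.3, 24.6]
tcp_rot: [-1.504, 1.56, -1.54]
contact_force: [-0.1, -2.7, -1.6]
grip_width: 53.8
```

Call:
carry_out([
  [0, 0.7, 0, 0],
  [0, 1.2, 0, 0],
  [0, 1.6, 0, 0],
  [0, 2, 0, 0],
  [0, 2, 0, 0],
])

```text
time: 16.85
tool_pos: [519.4, -134.9, 24.6]
tcp_rot: [-1.527, 1.56, -1.563]
contact_force: [-0.0, -0.7, -1.1]
grip_width: 54.1
```

Call:
carry_out([
  [0, 0.5, 0, 0],
  [0, 1, 0, 0],
  [0, 1.5, 0, 0],
  [0, 1.5, 0, 0],
])

```text
time: 17.18
tool_pos: [519.4, -133.1, 24.6]
tcp_rot: [-1.533, 1.56, -1.569]
contact_force: [0.6, -0.6, -0.1]
grip_width: 54.3
```

Call:
carry_out([
  [0, 0.5, 0, 0],
  [0, 1, 0, 0],
  [0, 1.5, 0, 0],
  [0, 1.5, 0, 0],
])

```text
time: 17.52
tool_pos: [519.6, -132.4, 24.7]
tcp_rot: [-1.498, 1.559, -1.534]
contact_force: [0.2, -5.2, -2.1]
grip_width: 53.9
```

Call:
carry_out([
  [0, 0.5, 0, 0],
  [0, 1, 0, 0],
  [0, 1.5, 0, 0],
  [0, 1.5, 0, 0],
])

```text
time: 17.85
tool_pos: [519.7, -132.3, 24.8]
tcp_rot: [-1.473, 1.557, -1.508]
contact_force: [0.3, -9.3, -1.7]
grip_width: 54.1
```

Call:
carry_out([
  [0, 0.7, 0, 0],
  [0, 1.2, 0, 0],
  [0, 1.6, 0, 0],
  [0, 2, 0, 0],
  [0, 2, 0, 0],
])

```text
time: 18.27
tool_pos: [519.9, -132.2, 24.9]
tcp_rot: [-1.449, 1.554, -1.484]
contact_force: [-2.4, -11.4, -3.2]
grip_width: 54.0
```

Call:
carry_out([
  [0, 1, 0, 0],
  [0, 1.7, 0, 0],
  [0, 2.4, 0, 0],
  [0, 3, 0, 0],
  [0, 3, 0, 0],
])

```text
time: 18.68
tool_pos: [520.3, -132.1, 25.2]
tcp_rot: [-1.407, 1.55, -1.44]
contact_force: [-2.9, -16.7, -2.2]
grip_width: 54.3
```

Stopped hard at 16.7 N with no advance: home. Back off, then look.

Call:
carry_out([
  [0, -2, 0, 0],
  [0, -5, 0, 0],
  [0, -12, 0, 0],
  [0, -30, 0, 0],
  [0, -60, 5, 0],
  [0, -90, 30, 0],
  [0, -120, 60, 0],
  [-20, -150, 100, 0],
  [-40, -180, 130, 0],
  [-60, -200, 160, 0],
  [-60, -200, 160, 0],
])

```text
time: 19.6
tool_pos: [459.4, -335.6, 189.3]
tcp_rot: [-1.282, 1.545, -1.318]
contact_force: [0.6, -0.1, -0.4]
grip_width: 53.8
```

```bash
python3 - <<'E'
from h import *
o=get_obs();print(o["tool_pos"],o["contact_force"])
t=capture("top");np.save("top3.npy",t);crop(t,180,185,340,290,5,"c4.png")
s=capture("side");p=proj("side",[522,0,50]).astype(int);crop(s,p[0]-60,p[1]-55,p[0]+60,p[1]+55,5.4,"d4.png")
E
```

```text
[ 459.41 -335.56  189.3 ] [ 0.56 -0.13 -0.37]
```

View pics/c4.png

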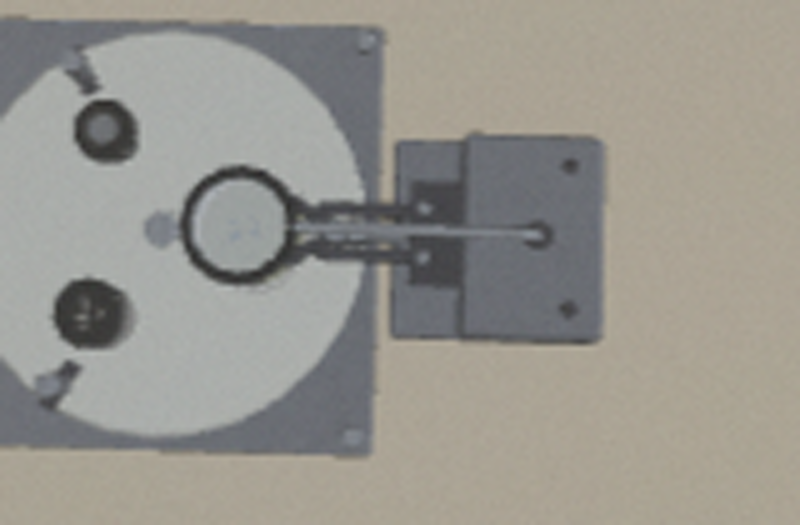

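View pics/d4.png

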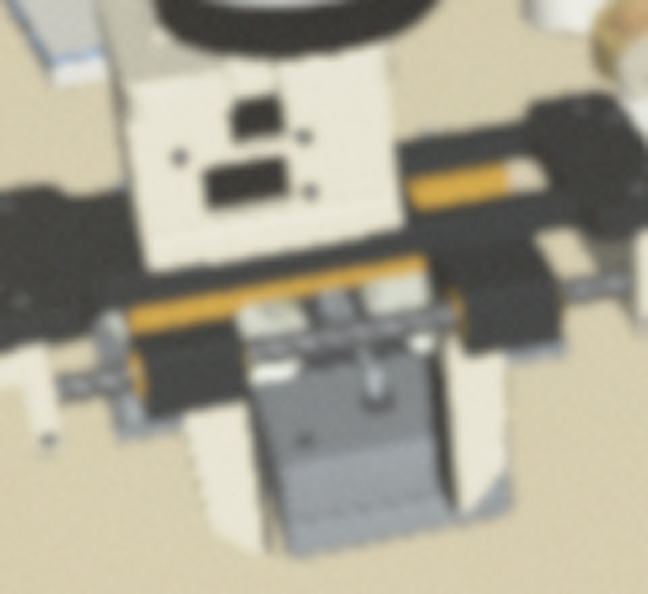

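c4: ring (238,225) sits over the dish, jaws (mid 230) reach around the post, carrier square (foot front edge 392–397). d4 only has the gripper blocking the view. Numeric check:

```bash
python3 - <<'E'
from h import *
T=lambda u,v,z: ray("top",((u+.5)/5-.5+180,(v+.5)/5-.5+185),z)[:2]
C=np.array([527,98.6]);a=[]
for n,p,e in(("eyepost",(74,57),120),("casepost",(48,384),240),):
    d=T(*p,50)-C;print(n,np.hypot(*d),np.degrees(np.arctan2(d[1],d[0]))+91.97-e)
for n,p,z,e in(("eye",(102,128),58,120),("case",(90,313),65,240)):
    d=T(*p,z)-C;print(n,np.hypot(*d),(np.degrees(np.arctan2(d[1],d[0]))+91.97-e+180)%360-180)
b=np.array([T(468,136,50),T(603,141,50),T(601,342,50),T(461,337,50)]);m=b.mean(0);print("block",b,m)
foot=(T(397,142,20)+T(391,338,20))/2;print("footfront",foot)
r=T(238,225,60);print("ring",r,"-> seat",r+np.array([-.038,-.999])*45, "seat radius",np.hypot(*(r+np.array([-.038,-.999])*45-C)))
h=r-C;print("ring rad/angle",np.hypot(*h),np.degrees(np.arctan2(h[1],h[0]))+91.97)
E
```

```text
eyepost 92.68683793899355 -1.5348884398075882
casepost 91.3229309017832 -0.3631484580989479
eye 52.340194350733164 0.3434433757294073
case 51.42717764233614 0.6081119700849342
block [[ 569.58  -55.79]
 [ 566.87 -122.05]
 [ 469.37 -118.86]
 [ 471.86  -51.54]] [519.42 -87.06]
footfront [521.48 -18.86]
ring [525.23  55.88] -> seat [523.52  10.93] seat radius 87.73892205979917
ring rad/angle 42.75152917747101 -0.39627487021836316
```

```bash
python3 -c "
from plant import *
print(close_job())"
```

```text
the job is handed in; nothing more can be done
None
```

The job is handed in: the dish post is at the stand's front, and the lens carrier's jaws are on it with the lens over the dish.

**Turning the stand:** I turned the disc about 43° by pushing the dish post with the fingers loosely on either side of it.

**Pushing the carrier:** I pushed it flat from behind with two fingers. The force readings went:
- about 3 N while sliding
- up to about 14 N as the jaws spread
- under 1 N after the snap
- 16.7 N at the throat with no further advance

These are readings from the end of each move, so brief peaks in between were not logged. The stop came at the position I had predicted from the pictures.

**Last checks, after backing off:**
- **Disc angle:** about 0° from the front. The four features measured gave between -1.5° and +0.6°.
- **Carrier:** flat and square to the stand. The picture puts its jaw seat 88 mm from the disc's axis, against 88 to 89 mm measured for the post.
- **Lens:** its ring is centred over the dish.
- **Arm:** clear of everything, about 0 N.

**What didn't agree or wasn't seen:**
- The camera and gripper positions for the post differed by about 2.8 mm in x, slightly above the 2 mm calibration figure. I took this as a calibration offset.
- The gripper blocked the final side view, so the snap is confirmed by the force readings and the top view only.
- The arm never went near the onion or the timer, but I did not picture them again at the end.

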